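# Swing the purge nozzle over the beaker and open its gas valve

## Robot

A 6-joint arm with a two-finger parallel gripper is mounted at the origin on a cart in front of the work surface, level with it; the furniture and walls round the work are solid. World frame = base frame: x ahead of the robot, y to its left, z up, the work surface at z = 0. Lengths are in m, angles in rad, forces in N, time in s.
With the tool pointing down it reaches from about 0.275 to 0.725 m from the base axis. Payload 15.9 kg.
Tool frame: the origin (TCP) lies between the finger pads; the fingertips stand 14 mm ahead of it and the grasp point (between the pads) lies 5 mm behind it; z points along the fingers, y is the line along which they close (so a half turn about z gives the same grasp; the last joint's range is limited). The gripper opens to 85 mm and grips with 20 to 120 N. Pads are 22 mm wide; open, the fingers measure 114 mm over their backs; the gripper's body (76 mm by 85 mm) begins 54 mm behind the grasp point. The pads swing forward as they close: fully open they stand 13 mm farther back than shut.
Start: joints at [1.245, 0.213, -0.034, 1.323, 0, 1.571], TCP at [0.16, 0.474, 0.245] pointing down, gripper open.
Joint ranges: [-2.98, 2.98], [-0.74, 1.72], [-1.14, 1.35], [-2.1, 2.04], [-1.57, 1.44], [-3.14, 3.14]. Speed limits (rad/s): [1.89, 1.89, 2.39, 2.57, 3.14, 3.14].

## Interface

Orientations are given as a unit quaternion [w, x, y, z].
In Python, from station import state, capture, finish_job gives the robot as it stands. The module is installed in compiled form; this text tells all that it offers.
- The arm moves only by the tool play_rows, never from a script. Its argument "motion" is a list of rows, each a list of 7 numbers: the shift along the tool's x, y, z in m, then the turn, a rotation vector about the tool's x, y, z in units of 10 degrees (1.0 is 10 degrees), then the finger opening in m, from 0 to 0.0854. In form: [[tx, ty, tz, wx, wy, wz, grip], ...]. A call has exactly 5 rows; each row is the pose to reach, as a shift and turn from the pose commanded when the call began, along the tool's axes at that moment; what a row does not reach only later rows make up. A row lasts 1/8 s, in which the tool goes at most 62.5 mm and 10.7 degrees, less where a joint would pass 70% of its speed; a pose out of reach is approached as far as the arm can. A call with a gripper value outside its range is refused whole. The fingers move at their own pace and stop on an object; "newtons" is the grip in N (left out, the last holds). Time passes only in rows, so rows that repeat a pose let the fingers close, or fill a call up. It gives the time, the measured TCP pose, the force, the opening and the grip force at its end, in the units of the state.
- state(): the state, without advancing time (a new reading comes with each control period).
- capture(name): name is "side" or "top" or "wrist"; returns a dict with "color" (400x640x3 uint8, red, green, blue), "z_map" (400x640 float32, m along the optical axis (not along the pixel's ray), 0 where there is no reading), "intrinsics" (3x3 intrinsics, pixels), "xyz" and "orientation" of the camera in the world. Camera axes: x right, y down, z forward; pixel columns grow to the right and rows downward; lengths in m; the calibration is good to about 2 mm. A picture is of the moment at which its call begins.
- finish_job(): hands the job in; it is judged then, once.
The state is a dict: "time": time; "joint_positions": joint angles; "dq": joint speeds; "effort": joint torques, N m; "eef_pos": TCP position; "ee_rot": TCP orientation; "ft_force": force on the tool from outside, world axes, zero at the start; "moment": the same for the moment, N m; "finger_gap": finger opening in m; "grip_force": force on a finger pad.
Only numpy, scipy, OpenCV 4.12 (cv2) and the standard library are available. Lean on these libraries where they do the work, as an engineer would, in place of code of your own. Each camera call takes 0.05 s, during which the arm holds its last target. There are 200 camera calls.

## Task

Push the swing arm of the small blow-down stand round with a fingertip until its nozzle stands over the middle of the open small beaker, leaving the beaker, the capped vial and the petri dish standing where they are. Then, with the nozzle in place, open the gas valve, the farther of the two lever valves on the white table: push its black lever with a fingertip through its quarter turn, counter-clockwise seen from above, until it is fully open at its stop. Grasp and lift nothing.

Things in the scene. Friction and masses are not known exactly. Their poses are not given: they have to be found in the camera images.
- swing_arm (a joint): Angle of the stand's swing arm about its vertical post, rad, growing counter-clockwise seen from above; range -1.3 to 1.3; 0 points to the middle of the three vessels' places, which lie about 0.8 rad apart. Light friction (0.1 N m); it stays where it is left.
- pivot (a point): Axis of the swing arm, at the arm's mid height, 114 mm above the bench. Hub 30 mm across, its cap 130 mm high; beneath it a post on a round foot 84 mm across. The stand is fixed to the bench. A counterweight on a short tail ends 48 mm behind the axis.
- nozzle (a point): Tip of the nozzle at the end of the swing arm, pointing down, 90 mm from the axis and 94 mm above the bench. The arm is a straight aluminium bar 10 mm wide and 12 mm high, from 108 to 120 mm above the bench; the nozzle's body is 18 mm across and reaches 131 mm high.
- beaker_small: Open clear glass beaker, 53 mm across, 66 mm high; origin at the centre of its underside. One of three loose vessels standing on the bench under the nozzle's path, about 90 mm from the swing arm's axis; which stands at which place varies.
- vial: Sample vial with a screw cap and a pointed tip, 33 mm across, 84 mm high, loose, standing near the beaker; origin at the centre of its underside. Not to be disturbed.
- dish: Flat round petri dish, 46 mm across, 12 mm high, loose, near the beaker; origin at the centre of its underside. Not to be disturbed.
- valve_rig_valve_b (a joint): Angle of the gas valve's lever, rad: -1.57 closed; 0 fully open, at its stop, the lever's long tapered end then pointing straight away from the steel tee that the valve's tube joins; grows counter-clockwise seen from above. Starts closed or nearly so. Very light friction (0.03 N m); stays where it is left.
- lever_axis (a point): Vertical axis of the gas valve's lever, at the lever's mid height. The valve is the one of the pair of steel tube valves on the white table that stands farther from the robot; its flat black lever lies 63 to 74 mm above the table, the valve body below it (22 by 26 mm) ends at 50 mm.
- lever_end (a point): Long end of the gas valve's black lever, 37 mm from the axis (the short end reaches 24 mm the other way). The lever is at most 21 mm wide. Black flow controllers 200 mm high stand about 80 mm away on the far side.
Things that resemble listed ones, but are neither listed nor needed, are in the scene too. There is more than one size of the beaker_small; the one meant has the size given above.

How it is judged:
By the outcome, as a careful person would: the job done as asked, in the order asked, and still so for the second after the job is handed in, with the robot touching nothing.
It also fails if it takes over 54 s, if anything falls off the work surface, if the arm or the gripper's body presses on something with over 40 N, if the wrist force passes 120 N, or if a joint passes its speed limit or range.

## Working session

There is one attempt and no reset: what is moved stays moved. The work goes in short steps, Python scripts to look and compute and a tool call to move; the robot and the scene stay as the last step left them, time stands still between calls to the robot, and variables do not carry over. Pictures are saved under pics/ and viewed, at most 10 in all, crops included, and the job is handed in when it is done.

Besides the shell and the picture viewer there is one more tool, called after "Request:" as name(argument=value, ...) on one line, values as JSON. play_rows: Moves the arm, as the interface text tells. Its arguments: {"type":"object","properties":{"motion":{"type":"array","items":{"type":"array","items":{"type":"number"}}},"newtons":{"type":"number"}},"required":["motion"]}

```bash
mkdir -p pics; cat > h.py <<'E'
import numpy as np, cv2
from scipy.spatial.transform import Rotation as R
from station import state, capture, finish_job
def snap(n):
    c=capture(n); np.savez(f'{n}.npz',**c); return c
def rot(q): return R.from_quat([q[1],q[2],q[3],q[0]]).as_matrix()
def world(c,u,v,z=None):
    K=c["intrinsics"]; d=c["z_map"][int(v),int(u)] if z is None else z
    p=np.array([(u-K[0,2])/K[0,0],(v-K[1,2])/K[1,1],1])*d
    return rot(c["orientation"])@p+c["xyz"]
def onplane(c,u,v,h):
    K=c["intrinsics"]; r=rot(c["orientation"])@np.array([(u-K[0,2])/K[0,0],(v-K[1,2])/K[1,1],1])
    return c["xyz"]+r*(h-c["xyz"][2])/r[2]
def proj(c,p):
    K=c["intrinsics"]; q=rot(c["orientation"]).T@(np.array(p)-c["xyz"]); return (K@q/q[2])[:2]
E
python3 - <<'E'
from h import *
for n in ("top","side"):
    c=snap(n); print(n,c["xyz"],rot(c["orientation"]).round(2).tolist(),c["intrinsics"][0,0])
    cv2.imwrite(f'pics/{n}1.png',c["color"][:,:,::-1])
print(state())
E
```

```text
top [ 0.43215654 -0.12803412  0.94934879] [[-0.03, -0.98, 0.19], [-1.0, 0.03, 0.02], [-0.02, -0.19, -0.98]] 403.04299908835486
side [ 0.41887618 -0.83531293  0.5395645 ] [[0.97, -0.12, 0.21], [-0.24, -0.51, 0.83], [0.01, -0.85, -0.52]] 384.9822339224067
{'time': 0.1, 'joint_positions': array([ 1.24498962e+00,  2.13336685e-01, -3.49696648e-02,  1.32347077e+00,
        1.28087586e-05,  1.57075945e+00]), 'dq': array([-1.45991006e-03,  1.31504764e-04,  2.37456824e-04, -2.12847848e-05,
       -7.04131201e-04, -2.38718077e-03]), 'effort': array([-1.41539172e-04, -6.87248468e+01,  4.87804842e+01,  1.23606712e-02,
        8.77912407e-05,  4.32983398e-06]), 'eef_pos': array([0.1599463 , 0.47344126, 0.24486136]), 'ee_rot': array([-8.58632383e-05,  1.62165589e-01,  9.86763437e-01, -4.82865958e-04]), 'ft_force': array([-0.37174825, -0.05559641, -0.97251529]), 'moment': array([ 0.00285718, -0.03239603,  0.01947631]), 'grip_force': 0.0, 'finger_gap': 0.08497257512368561}
```

View pics/top1.png

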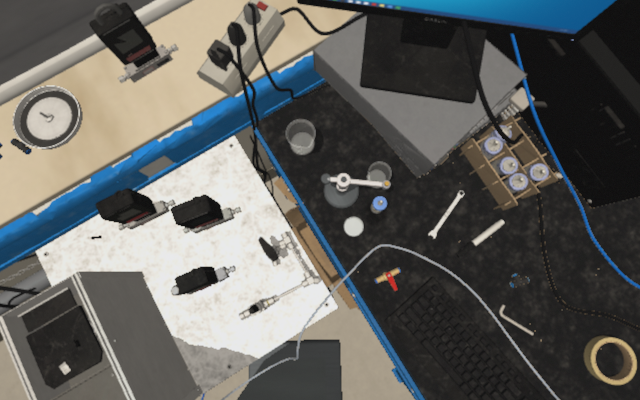

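View pics/side1.png

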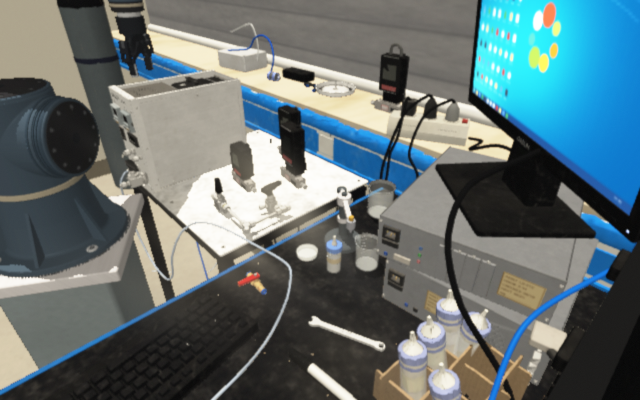

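The top view shows the stand's hub at about (343,180) with the arm pointing right to about (386,184). Beaker candidates are (379,173) near the arm and a larger one at (300,137). The vial is at (379,204) and the dish at (354,227). Of the valves on the white table, the farther lever is at about (268,248) and the nearer at (258,308).

```bash
python3 - <<'E'
from h import *
c=dict(np.load('top.npz')); im=c["color"][:,:,::-1]
a=cv2.resize(im[120:245,280:420],None,fx=5.6,fy=4.8,interpolation=cv2.INTER_CUBIC)
a=cv2.resize(im[120:220,280:413],(798,600),interpolation=cv2.INTER_CUBIC)
a=cv2.resize(im[110:240,280:440],(738,600),interpolation=cv2.INTER_CUBIC);cv2.imwrite('pics/c1.png',a)
b=cv2.resize(im[215:325,220:350],(709,600),interpolation=cv2.INTER_CUBIC);cv2.imwrite('pics/c2.png',b)
d=dict(np.load('side.npz'));im=d["color"][:,:,::-1]
cv2.imwrite('pics/c3.png',cv2.resize(im[160:280,200:410],(800,457),interpolation=cv2.INTER_CUBIC))
E
```

```text
(no output)
```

View pics/c1.png

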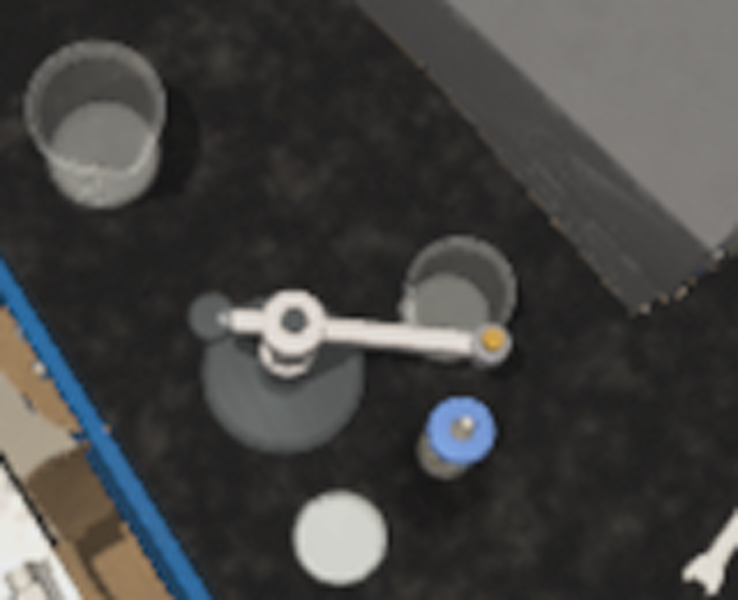

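View pics/c2.png

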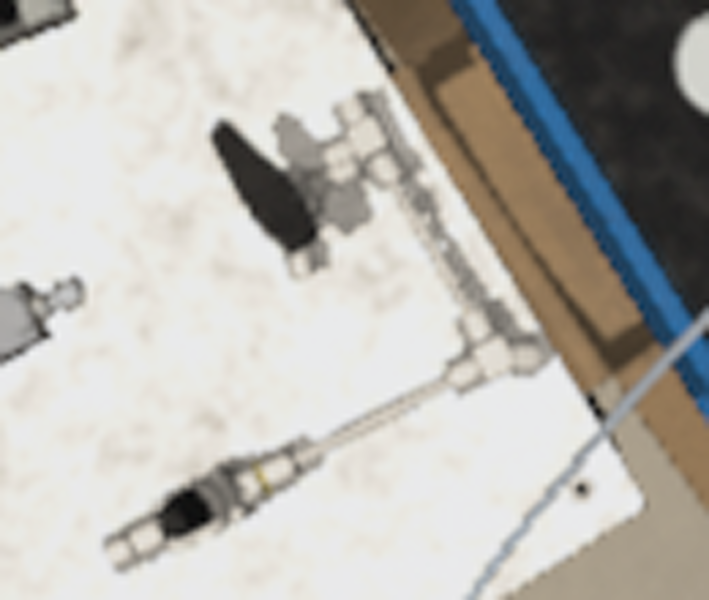

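View pics/c3.png

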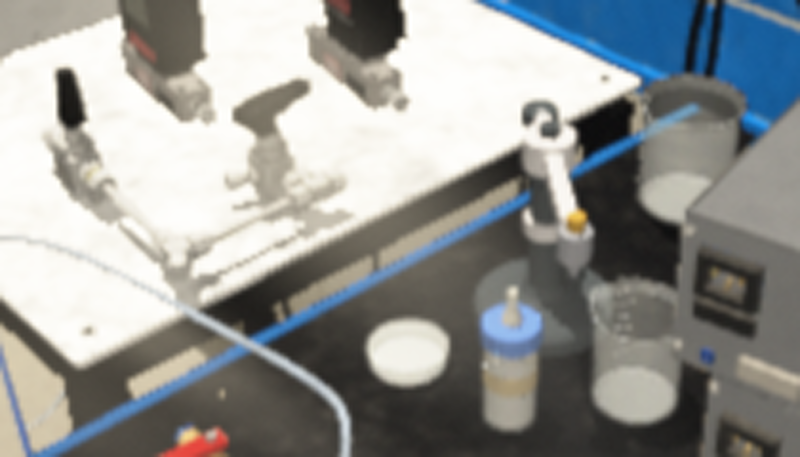

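c1 shows the hub cap at (296,320), the nozzle top at (493,339), the small beaker's rim centre at about (459,290), the vial cap at (461,431) and the dish at (340,538). c2 shows the gas lever with its long end at (222,128), its short end at (305,245) and the tee near (370,140). c3 confirms that the beaker right of the vial is the small one on the nozzle's path, and that the big beaker at (300,137) is a look-alike.

```bash
python3 - <<'E'
from h import *
t=dict(np.load('top.npz')); s=dict(np.load('side.npz'))
f1=lambda x,y:(280+x/4.6125-.5+.0,110+y/4.615-.5)
f2=lambda x,y:(220+x/5.454-.5,215+y/5.454-.5)
f3=lambda x,y:(200+x/3.81-.5,160+y/3.81-.5)
def show(n,p,h,c=t): print(n,np.round(p,1),'depth',world(c,*np.round(p)).round(3),'plane',onplane(c,*p,h).round(4))
show('bench',f1(600,450),0)
show('hub',f1(296,320),.130); show('noz',f1(493,339),.131); show('barmid',f1(400,336),.12)
for q in [(402,295),(517,290),(459,237),(459,343),(459,290)]: show('rim',f1(*q),.066)
show('bk bottom',f1(447,315),0.003)
show('bigL',f1(26,105),.09);show('bigR',f1(166,105),.09)
show('vial',f1(461,431),.075); show('dish',f1(340,538),.012)
show('table',f2(100,300),0); 
show('levend',f2(222,128),.068); show('levshort',f2(305,245),.068);show('axis',f2(272,199),.068)
show('tee',f2(375,150),.03);show('stub',f2(307,260),.03)
for n,q,h in [('s hub',(550,145),.13),('s noz',(577,220),.131),('s beaker rim',(638,310),.066),('s dish',(408,345),.012),('s levtip',(305,90),.074),('s levshort',(238,115),.07),('s stub',(240,180),.03),('s tee',(330,185),.03),('s vial',(512,320),.075)]: show(n,f3(*q),h,s)
E
```

```text
bench [409.6 207. ] depth [ 0.58  -0.336  0.001] plane [ 0.5798 -0.3356  0.    ]
hub [343.7 178.8] depth [ 0.623 -0.176  0.128] plane [ 0.6233 -0.1749  0.13  ]
noz [386.4 183. ] depth [ 0.611 -0.262  0.132] plane [ 0.6113 -0.2628  0.131 ]
barmid [366.2 182.3] depth [ 0.617 -0.222  0.121] plane [ 0.6165 -0.2225  0.12  ]
rim [366.7 173.4] depth [ 0.666 -0.239  0.002] plane [ 0.6489 -0.2307  0.066 ]
rim [391.6 172.3] depth [ 0.667 -0.3   -0.001] plane [ 0.6496 -0.2867  0.066 ]
rim [379.  160.9] depth [ 0.678 -0.261  0.061] plane [ 0.6772 -0.2601  0.066 ]
rim [379.  183.8] depth [ 0.612 -0.249  0.118] plane [ 0.6241 -0.257   0.066 ]
rim [379.  172.3] depth [ 0.667 -0.268  0.001] plane [ 0.6505 -0.2585  0.066 ]
bk bottom [376.4 177.8] depth [ 0.653 -0.26   0.002] plane [ 0.6529 -0.2608  0.003 ]
bigL [285.1 132.3] depth [ 0.778 -0.042 -0.002] plane [ 0.7441 -0.0506  0.09  ]
bigR [315.5 132.3] depth [ 0.745 -0.117  0.081] plane [ 0.7417 -0.1186  0.09  ]
vial [379.4 202.9] depth [ 0.58  -0.254  0.069] plane [ 0.5793 -0.2541  0.075 ]
dish [353.2 226.1] depth [ 0.538 -0.199  0.008] plane [ 0.5
[... 541 characters left out ...]
.124] plane [ 0.6163 -0.1925  0.13  ]
s noz [350.9 217.2] depth [ 0.61  -0.265  0.131] plane [ 0.6092 -0.2655  0.131 ]
s beaker rim [367.  240.9] depth [ 0.655 -0.24   0.047] plane [ 0.6464 -0.2621  0.066 ]
s dish [306.6 250.1] depth [ 0.536 -0.198  0.012] plane [ 0.5355 -0.1976  0.012 ]
s levtip [279.6 183.1] depth [0.509 0.005 0.07 ] plane [ 0.5074 -0.0032  0.074 ]
s levshort [262.  189.7] depth [ 0.462 -0.024  0.072] plane [ 0.4624 -0.0188  0.07  ]
s stub [262.5 206.7] depth [ 0.459 -0.019  0.021] plane [ 0.4592 -0.0324  0.03  ]
s tee [286.1 208.1] depth [ 0.514 -0.05   0.03 ] plane [ 0.5143 -0.0512  0.03  ]
s vial [333.9 243.5] depth [ 0.579 -0.26   0.071] plane [ 0.5769 -0.2663  0.075 ]
```

```bash
cat >> h.py <<'E'
def cloud(c):
    v,u=np.mgrid[0:400,0:640]; K=c["intrinsics"]; d=c["z_map"]; m=d>0
    p=np.stack([(u-K[0,2])/K[0,0]*d,(v-K[1,2])/K[1,1]*d,d],-1)[m]
    return p@rot(c["orientation"]).T+c["xyz"]
def go(target,q=None):  # shift & turn in the tool frame; q = yaw of tool y about world z, deg
    s=state(); M=rot(s["ee_rot"]); yaw=np.radians(q if q is not None else 0)
    y=np.array([np.cos(yaw),np.sin(yaw),0]); z=np.array([0,0,-1.]); G=np.stack([np.cross(y,z),y,z],1)
    print('t',s["time"],'pos',s["eef_pos"].round(4),'f',s["ft_force"].round(1),'shift',(M.T@(np.array(target)-s["eef_pos"])).round(4),
      'turn',(np.degrees(R.from_matrix(M.T@G).as_rotvec())/10).round(3))
E
python3 - <<'E'
from h import *
p=np.vstack([cloud(dict(np.load(n+'.npz'))) for n in('top','side')])
A=np.array([.16,.474]);
for B in [np.array([.58,-.23])]:
    d=B-A; L=np.hypot(*d); d/=L; r=p[:,:2]-A; s=r@d; l=abs(r@[-d[1],d[0]])
    for a in np.arange(0,L+.05,.08):
        m=(s>a)&(s<a+.08)&(l<.08); print(a.round(2),p[m,2].max().round(3) if m.any() else None)
for n,x0,x1,y0,y1 in [('right',.55,.75,-.40,-.2),('lever',.40,.60,-.08,.08)]:
    print(n)
    for x in np.arange(x0,x1,.03): print(x.round(2),[ (round(float(p[m,2].max()),2) if (m:=(p[:,0]>x)&(p[:,0]<x+.03)&(p[:,1]>y)&(p[:,1]<y+.04)).any() else None) for y in np.arange(y0,y1,.04)])
go((.578,-.228,.25),0)
E
```

```text
0.0 0.449
0.08 0.26
0.16 0.264
0.24 0.262
0.32 0.122
0.4 0.128
0.48 0.093
0.56 0.078
0.64 0.025
0.72 0.132
0.8 0.133
right
0.55 [0.01, 0.0, 0.0, 0.09, 0.02]
0.58 [0.0, 0.01, 0.0, 0.13, 0.12]
0.61 [0.18, 0.19, 0.06, 0.13, 0.12]
0.64 [0.19, 0.19, 0.19, 0.06, 0.07]
0.67 [0.19, 0.19, 0.19, 0.07, 0.0]
0.7 [0.19, 0.19, 0.19, 0.19, 0.01]
0.73 [0.19, 0.19, 0.19, 0.19, 0.19]
lever
0.4 [0.03, 0.0, 0.0, 0.0]
0.43 [0.03, 0.07, 0.0, 0.02]
0.46 [0.03, 0.08, 0.07, 0.0]
0.49 [0.03, 0.08, 0.08, 0.0]
0.52 [0.03, 0.03, 0.0, 0.0]
0.55 [0.0, 0.0, 0.01, 0.02]
0.58 [0.0, 0.0, 0.0, 0.02]
t 0.1 pos [0.1599 0.4734 0.2449] f [-0.4 -0.1 -1. ] shift [-0.6206 -0.5308 -0.0046] turn [-5.000e-03  3.000e-03  7.133e+00]
```

Request:
play_rows(motion=[[0, 0, -0.06, 0, 0, 0, 0], [-0.01, -0.01, -0.11, 0, 0, 0.5, 0], [-0.04, -0.035, -0.12, 0, 0, 1.3, 0], [-0.08, -0.07, -0.12, 0, 0, 2.2, 0], [-0.12, -0.105, -0.12, 0, 0, 3.1, 0]])

```text
time: 0.72
eef_pos: [0.2405, 0.3345, 0.3651]
ee_rot: [0.0, 0.422, 0.907, -0.0]
ft_force: [0.2, 0.5, -0.3]
finger_gap: -0.0002
grip_force: 0.0
```

```bash
python3 -c "
from h import *
go((.578,-.228,.30),0)"
```

```text
t 0.725 pos [0.2405 0.3345 0.3651] f [ 0.2  0.5 -0.3] shift [-0.6476 -0.104   0.0652] turn [-1.000e-03  1.000e-03  4.008e+00]
```

Request:
play_rows(motion=[[-0.055, -0.009, 0, 0, 0, 0.4, 0], [-0.11, -0.018, 0, 0, 0, 0.8, 0], [-0.165, -0.026, 0, 0, 0, 1.2, 0], [-0.22, -0.035, 0, 0, 0, 1.6, 0], [-0.275, -0.044, 0, 0, 0, 2.0, 0]])

```text
time: 1.35
eef_pos: [0.3851, 0.0959, 0.3652]
ee_rot: [-0.0, 0.572, 0.82, 0.0]
ft_force: [1.1, 1.3, 0.2]
finger_gap: -0.0001
grip_force: 0.0
```

```bash
python3 -c "
from h import *
go((.578,-.228,.30),0)"
```

```text
t 1.35 pos [0.3851 0.0959 0.3652] f [1.1 1.3 0.2] shift [-0.3706  0.0692  0.0652] turn [-0.   -0.    2.02]
```

Request:
play_rows(motion=[[-0.06, 0.011, 0, 0, 0, 0.4, 0], [-0.12, 0.022, 0, 0, 0, 0.8, 0], [-0.18, 0.034, 0.01, 0, 0, 1.2, 0], [-0.24, 0.045, 0.03, 0, 0, 1.6, 0], [-0.3, 0.056, 0.05, 0, 0, 2.0, 0]])

```text
time: 1.98
eef_pos: [0.5403, -0.1634, 0.3155]
ee_rot: [-0.0, 0.706, 0.708, 0.0]
ft_force: [1.1, 1.7, 0.8]
finger_gap: -0.0001
grip_force: 0.0
```

```bash
python3 -c "
from h import *
go((.578,-.228,.20),0)"
```

```text
t 1.975 pos [ 0.5403 -0.1634  0.3155] f [1.1 1.7 0.8] shift [-0.0647  0.0375  0.1155] turn [-0.    -0.001  0.018]
```

Request:
play_rows(motion=[[-0.04, 0.02, 0.03, 0, 0, 0, 0], [-0.065, 0.0375, 0.07, 0, 0, 0, 0], [-0.065, 0.0375, 0.115, 0, 0, 0, 0], [-0.065, 0.0375, 0.155, 0, 0, 0, 0], [-0.065, 0.0375, 0.155, 0, 0, 0, 0]])

```text
time: 2.6
eef_pos: [0.5757, -0.2255, 0.1586]
ee_rot: [-0.003, 0.705, 0.709, -0.001]
ft_force: [-0.9, 0.6, 0.7]
finger_gap: -0.0001
grip_force: 0.0
```

```bash
python3 -c "
from h import *
go((.60,-.225,.116),0)
c=snap('side'); w=snap('wrist'); im=c['color'][130:290,240:450,::-1]
a=cv2.resize(im,(600,457),interpolation=cv2.INTER_CUBIC)
cv2.imwrite('pics/s2.png',a)
"
```

```text
t 2.6 pos [ 0.5757 -0.2255  0.1586] f [-0.9  0.6  0.7] shift [0.0003 0.0245 0.0425] turn [-0.031 -0.012  0.033]
```

View pics/s2.png

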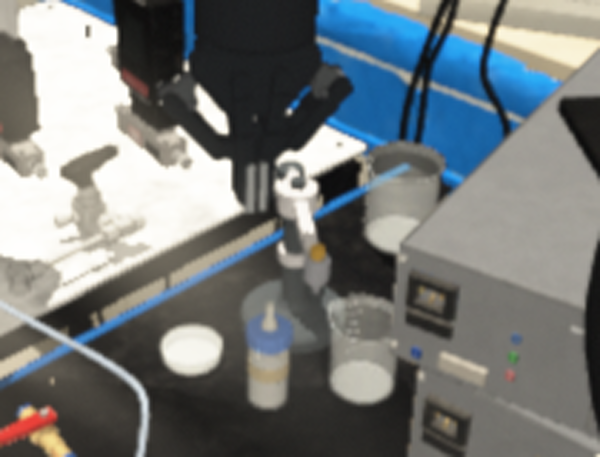

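The shut fingers hang robot-side of the bar at about (255,205), clear of the vial, and the hub cap is at (292,175). I'll descend now and push along +x, the counter-clockwise direction.

Request:
play_rows(motion=[[0, 0, 0.015, 0, 0, 0, 0], [0, 0, 0.03, 0, 0, 0, 0], [0, 0, 0.0425, 0, 0, 0.4, 0], [0, 0.005, 0.0425, 0, 0, 0.8, 0], [0, 0.01, 0.0425, 0, 0, 0.8, 0]])

```text
time: 3.32
eef_pos: [0.5876, -0.2261, 0.1184]
ee_rot: [-0.0, 0.753, 0.658, -0.0]
ft_force: [-0.9, -0.1, 0.0]
finger_gap: -0.0002
grip_force: 0.0
```

```bash
python3 -c "
from h import *
go((.6218,-.2333,.116),18)"
```

```text
t 3.325 pos [ 0.5876 -0.2261  0.1184] f [-0.9 -0.1  0. ] shift [-0.0026  0.0349  0.0024] turn [-2.000e-03 -1.000e-03 -2.565e+00]
```

Request:
play_rows(motion=[[0, 0.007, 0.002, 0, 0, 0, 0], [-0.0005, 0.014, 0.002, 0, 0, -0.6, 0], [-0.001, 0.02, 0.002, 0, 0, -1.2, 0], [-0.0015, 0.026, 0.002, 0, 0, -1.8, 0], [-0.002, 0.03, 0.002, 0, 0, -2.2, 0]])

```text
time: 3.95
eef_pos: [0.6173, -0.2321, 0.1166]
ee_rot: [-0.0, 0.612, 0.791, -0.0]
ft_force: [-2.6, 0.3, -0.6]
finger_gap: 0.0001
grip_force: 0.9
```

```bash
python3 -c "
from h import *
go((.6218,-.2333,.116),18)
t=snap('top');c=snap('side')
a=t['color'][130:240,300:430,::-1]; b=c['color'][160:280,300:420,::-1]
z=lambda i,w:cv2.resize(i,(w,400),interpolation=cv2.INTER_CUBIC)
cv2.imwrite('pics/m3.png',np.hstack([z(a,400),z(b,400)]))
"
```

```text
t 3.95 pos [ 0.6173 -0.2321  0.1166] f [-2.6  0.3 -0.6] shift [-0.0023  0.0041  0.0005] turn [-0.002 -0.001 -0.343]
```

View pics/m3.png

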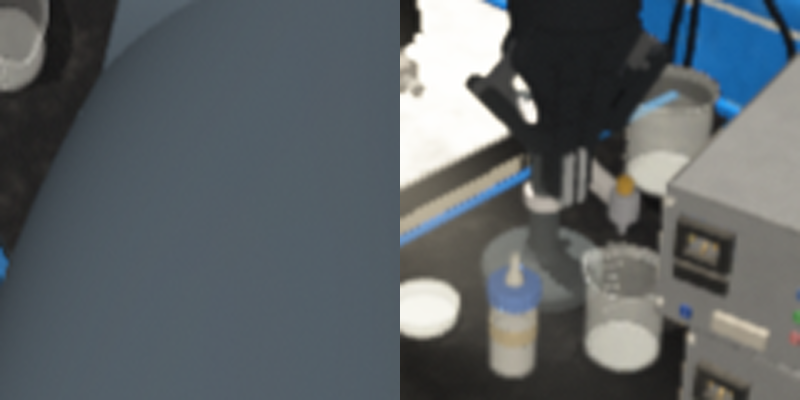

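The left half (top view) is hidden by the arm. In the right half the knob is at (625,185), the nozzle tip at about (622,232), and the beaker's rim spans about 583–665 around y≈265. The vial and dish have not moved.

```bash
python3 -c "
from h import *
c=dict(np.load('side.npz')); f=lambda x,y:(300+x/3.3333-.5,160+y/3.3333-.5)
P=np.array([.623,-.175])
for n,q,h in [('knob',(225,184),.131),('tip',(222,232),.094),('rimL',(183,262),.066),('rimR',(265,265),.066),('bottom',(223,345),.003)]:
    w=onplane(c,*f(*q),h); d=w[:2]-P; print(n,w.round(4),np.hypot(*d).round(4),np.degrees(np.arctan2(d[1],d[0])).round(1))
go((.6218,-.2333,.116),18)
"
```

```text
knob [ 0.6415 -0.2642  0.131 ] 0.0911 -78.3
tip [ 0.6435 -0.2601  0.094 ] 0.0875 -76.5
rimL [ 0.6247 -0.2478  0.066 ] 0.0728 -88.7
rimR [ 0.672  -0.2619  0.066 ] 0.0997 -60.6
bottom [ 0.6511 -0.257   0.003 ] 0.0867 -71.1
t 4.05 pos [ 0.6174 -0.2322  0.1165] f [-0.6 -0.3  0.8] shift [-0.0022  0.004   0.0005] turn [-0.001 -0.    -0.355]
```

Request:
play_rows(motion=[[-0.001, 0.002, 0, 0, 0, -0.2, 0], [-0.002, 0.004, 0, 0, 0, -0.35, 0], [-0.002, 0.005, 0, 0, 0, -0.35, 0], [-0.002, 0.005, 0, 0, 0, -0.35, 0], [-0.002, 0.005, 0, 0, 0, -0.35, 0]])

```text
time: 4.68
eef_pos: [0.6224, -0.2328, 0.117]
ee_rot: [0.0, 0.589, 0.808, 0.0]
ft_force: [-0.8, -1.1, -0.8]
finger_gap: -0.0
grip_force: 0.3
```

Request:
play_rows(motion=[[0, -0.01, 0, 0, 0, 0, 0], [0, -0.03, 0, 0, 0, 0, 0], [0, -0.04, -0.03, 0, 0, 0, 0], [0, -0.05, -0.08, 0, 0, 0, 0], [0, -0.08, -0.12, 0, 0, 0, 0]])

```text
time: 5.3
eef_pos: [0.5459, -0.2574, 0.2386]
ee_rot: [0.001, 0.589, 0.808, 0.0]
ft_force: [0.3, -0.1, 1.2]
finger_gap: -0.0002
grip_force: 0.0
```

```bash
python3 -c "
from h import *
go((.48,-.1,.24),0)"
```

```text
t 5.3 pos [ 0.5459 -0.2574  0.2386] f [ 0.3 -0.1  1.2] shift [ 0.17   -0.0144 -0.0015] turn [0.007 0.004 1.787]
```

Request:
play_rows(motion=[[0.04, -0.003, 0, 0, 0, 0, 0], [0.08, -0.007, 0, 0, 0, 0, 0], [0.1, -0.06, -0.02, 0, 0, 0, 0], [0.1, -0.12, -0.02, 0, 0, 0, 0], [0.1, -0.16, -0.02, 0, 0, 0, 0]])

```text
time: 5.92
eef_pos: [0.3609, -0.2112, 0.2572]
ee_rot: [0.001, 0.589, 0.808, -0.0]
ft_force: [0.1, -0.6, 0.1]
finger_gap: -0.0002
grip_force: 0.0
```

```bash
python3 - <<'E'
from h import *
p=np.vstack([cloud(dict(np.load('top.npz')))]) 
t=snap('top')
p=np.vstack([cloud(t),cloud(snap('side'))])
go((.48,-.1,.24),0)
print([ '%.2f'%y for y in np.arange(-.08,.16,.02)])
for x in np.arange(.36,.64,.02): print('%.2f'%x,[ ('%3d'%(1000*p[m,2].max()) if (m:=(p[:,0]>x)&(p[:,0]<x+.02)&(p[:,1]>y)&(p[:,1]<y+.02)).any() else '  .') for y in np.arange(-.08,.16,.02)])
z=lambda i:cv2.resize(i,(400,400),interpolation=cv2.INTER_CUBIC)
i=t['color'][:,:,::-1]; cv2.imwrite('pics/m4.png',np.hstack([z(i[140:240,320:420]),z(i[210:310,210:310])]))
E
```

```text
t 6.025 pos [ 0.3601 -0.2117  0.2575] f [ 0.7 -1.4  0.3] shift [0.07   0.1482 0.0175] turn [0.003 0.007 1.769]
['-0.08', '-0.06', '-0.04', '-0.02', '0.00', '0.02', '0.04', '0.06', '0.08', '0.10', '0.12', '0.14']
0.36 ['  4', '  3', ' 24', ' 31', ' 92', ' 93', ' 32', '  3', '  4', '  3', '  5', '  2']
0.38 [' 24', ' 27', ' 28', ' 29', '  4', '  3', '  4', '  3', '  3', '  2', '  3', '113']
0.40 [' 30', ' 27', '  3', '  2', '  3', '  3', '  2', '  2', '  3', '119', '123', '123']
0.42 ['  3', '  2', '  3', '  3', '  2', '  2', '  3', '  3', ' 31', '121', '127', '123']
0.44 [' 27', '  4', ' 71', ' 27', '  4', '  2', '  3', ' 21', ' 29', '123', '130', '121']
0.46 [' 30', '  2', ' 75', ' 76', '  2', '  2', '  2', '  2', '  3', '  5', '  4', '  4']
0.48 [' 30', ' 32', ' 75', ' 77', ' 75', '  3', '  5', '  4', '  4', '  3', '  2', '  3']
0.50 ['  3', ' 32', ' 32', ' 73', ' 75', '  1', '  4', '  2', '  2', '  2', '  5', '  2']
0.52 ['  0', ' 30', ' 31', '  4', '  2', '  2', '  3', '  3', '  4', '  3', '130', '167']
0.54 ['-470', '  3', '  3', '  3', '  3', '  3', '  4', '  3', '166', '168', '170', '170']
0.56 ['-782', '-465', '  2', '  3', '  4', '  3', '  4', ' 20', '168', '173', '174', '170']
0.58 ['  1', '-499', '  3', '  4', '  3', '  3', '  4', ' 21', '167', '174', '174', '166']
0.60 ['  3', '-461', '-425', '  4', '  2', '  4', '  4', '  4', '  3', '  3', '  2', '  1']
0.62 ['  3', '  1', '-366', '  2', '  2', '  3', '  2', '  4', '  2', '  3', '  4', '  4']
0.64 ['  4', '  2', ' -4', '  .', '  3', '  3', '  3', '  3', '  2', '  2', '  2', '  4']
```

View pics/m4.png

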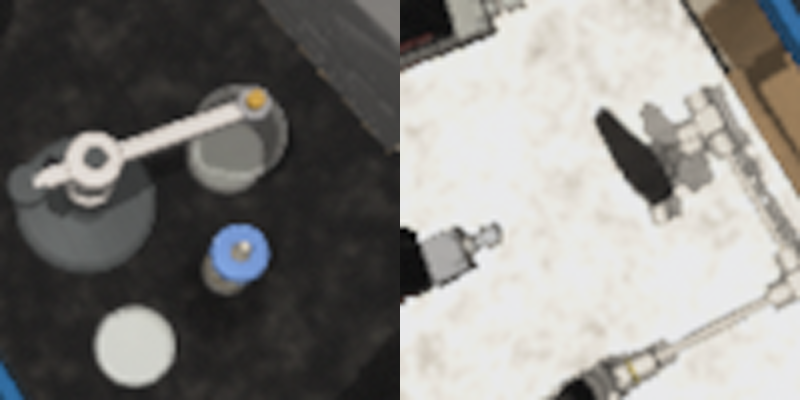

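In m4 the knob is at (256,99) and the beaker's rim spans x 188–288 around (239,133); vial and dish are unmoved. The right half shows the lever unchanged, with its long end at (600,112) and short end at (665,195).

```bash
python3 - <<'E'
from h import *
c=dict(np.load('top.npz')); f=lambda x,y,a,b:(a+x/4-.5,b+y/4-.5)
P=onplane(c,*f(94,158,320,140),.13); print('hub',P.round(4))
for n,q,h in [('knob',(256,99),.131),('rimL',(188,133),.066),('rimR',(288,133),.066),('rimT',(240,84),.066),('bot',(229,153),.003)]:
    w=onplane(c,*f(*q,320,140),h); d=(w-P)[:2]; print(n,w.round(4),np.hypot(*d).round(4),np.degrees(np.arctan2(d[1],d[0])).round(1))
for n,q in [('end',(198,110)),('short',(266,197))]: print(n,onplane(c,*f(*q,210,210),.072).round(4))
s=dict(np.load('side.npz')); K=s['color'][195:265,320:400,::-1]
a=cv2.resize(K,(640,560),interpolation=cv2.INTER_CUBIC); cv2.imwrite('pics/n5.png',a)
E
```

```text
hub [ 0.623  -0.1735  0.13  ]
knob [ 0.6515 -0.2593  0.131 ] 0.0904 -71.6
rimL [ 0.6505 -0.2304  0.066 ] 0.0633 -64.2
rimR [ 0.6486 -0.2864  0.066 ] 0.1158 -77.2
rimT [ 0.678  -0.2612  0.066 ] 0.1036 -57.9
bot [ 0.6529 -0.2616  0.003 ] 0.0931 -71.2
end [0.5129 0.0115 0.072 ]
short [ 0.4649 -0.0252  0.072 ]
```

View pics/n5.png

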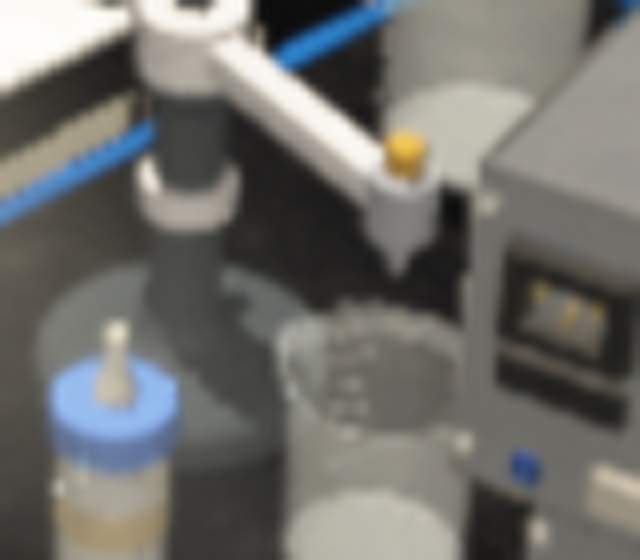

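```bash
python3 - <<'E'
from h import *
p=cloud(dict(np.load('top.npz')))
for x in np.arange(0.1,.45,.05):
    m=(p[:,0]>x)&(p[:,0]<x+.05)&(p[:,2]>.1)&(p[:,2]<.3)&(p[:,1]>.02); print(x.round(2),p[m,1].min().round(3) if m.any() else None)
go((.529,-.019,.15),0)
E
```

```text
0.1 None
0.15 0.155
0.2 0.16
0.25 0.187
0.3 0.214
0.35 0.16
0.4 0.108
t 6.025 pos [ 0.3601 -0.2117  0.2575] f [ 0.7 -1.4  0.3] shift [0.1324 0.2194 0.1074] turn [0.003 0.007 1.769]
```

The nozzle is within about 2 mm of the beaker's middle: knob at (0.6515,−0.2593), beaker at (0.651,−0.260). Next is the valve.

Request:
play_rows(motion=[[0.03, 0.05, 0, 0, 0, 0.4, 0], [0.06, 0.1, 0, 0, 0, 0.8, 0], [0.09, 0.15, 0.02, 0, 0, 1.2, 0], [0.115, 0.195, 0.06, 0, 0, 1.6, 0], [0.132, 0.219, 0.107, 0, 0, 1.77, 0]])

```text
time: 6.65
eef_pos: [0.5333, -0.0163, 0.1491]
ee_rot: [0.001, 0.706, 0.708, 0.001]
ft_force: [0.6, -0.7, -0.2]
finger_gap: 0.0001
grip_force: 0.0
```

```bash
python3 -c "
from h import *
go((.529,-.019,.072),0)"
```

```text
t 6.65 pos [ 0.5333 -0.0163  0.1491] f [ 0.6 -0.7 -0.2] shift [-0.0027 -0.0045  0.0771] turn [ 0.015 -0.001  0.012]
```

Request:
play_rows(motion=[[-0.002, -0.003, 0.02, 0, 0, 0, 0], [-0.003, -0.004, 0.04, 0, 0, 0, 0], [-0.003, -0.004, 0.06, 0, 0, 0, 0], [-0.003, -0.004, 0.076, 0, 0, 0, 0], [-0.003, -0.004, 0.077, 0, 0, 0, 0]])

```text
time: 7.28
eef_pos: [0.5266, -0.0212, 0.072]
ee_rot: [-0.001, 0.706, 0.708, -0.0]
ft_force: [-0.0, 0.1, 0.6]
finger_gap: 0.0
grip_force: 0.0
```

```bash
python3 -c "
from h import *
go((.5226,-.0107,.072),0)
go((.5099,.0168,.072),0)
go((.4985,.0252,.072),0)
go((.4844,.0286,.072),0)"
```

```text
t 7.275 pos [ 0.5266 -0.0212  0.072 ] f [-0.   0.1  0.6] shift [ 0.0105 -0.004   0.    ] turn [-0.009 -0.001  0.013]
t 7.275 pos [ 0.5266 -0.0212  0.072 ] f [-0.   0.1  0.6] shift [ 0.0381 -0.0166  0.    ] turn [-0.009 -0.001  0.013]
t 7.275 pos [ 0.5266 -0.0212  0.072 ] f [-0.   0.1  0.6] shift [ 0.0465 -0.028   0.0001] turn [-0.009 -0.001  0.013]
t 7.275 pos [ 0.5266 -0.0212  0.072 ] f [-0.   0.1  0.6] shift [ 0.0499 -0.0421  0.0001] turn [-0.009 -0.001  0.013]
```

Request:
play_rows(motion=[[0.0105, -0.004, 0, 0, 0, 0, 0], [0.018, -0.006, 0, 0, 0, 0, 0], [0.026, -0.009, 0, 0, 0, 0, 0], [0.032, -0.012, 0, 0, 0, 0, 0], [0.038, -0.0165, 0, 0, 0, 0, 0]])

```text
time: 7.9
eef_pos: [0.5106, 0.0171, 0.073]
ee_rot: [0.0, 0.706, 0.708, 0.0]
ft_force: [1.1, -0.9, -0.4]
finger_gap: 0.0002
grip_force: 0.6
```

Request:
play_rows(motion=[[0.004, -0.005, 0, 0, 0, 0, 0], [0.0085, -0.0115, 0, 0, 0, 0, 0], [0.0105, -0.018, 0, 0, 0, 0, 0], [0.0115, -0.023, 0, 0, 0, 0, 0], [0.0118, -0.0255, 0, 0, 0, 0, 0]])

```text
time: 8.52
eef_pos: [0.4857, 0.0284, 0.0732]
ee_rot: [0.001, 0.706, 0.708, 0.001]
ft_force: [9.5, 0.0, -2.5]
finger_gap: -0.0
grip_force: 4.0
```

```bash
python3 -c "
from h import *
go((.4790,.0282,.072),0)"
```

```text
t 8.525 pos [0.4857 0.0284 0.0732] f [ 9.5  0.  -2.5] shift [-0.0002 -0.0067  0.0012] turn [ 0.01  -0.001  0.013]
```

Contact force has risen to 9.5 N, so the lever is against its stop. I'll press a little further, then back off.

Request:
play_rows(motion=[[-0.001, -0.001, 0, 0, 0, 0, 0], [-0.001, -0.002, 0, 0, 0, 0, 0], [-0.001, -0.002, 0, 0, 0, 0, 0], [0.003, 0.006, 0, 0, 0, 0, 0], [0.005, 0.02, 0, 0, 0, 0, 0]])

```text
time: 9.15
eef_pos: [0.5052, 0.0335, 0.0728]
ee_rot: [-0.0, 0.706, 0.708, -0.0]
ft_force: [-0.3, 0.8, 0.0]
finger_gap: 0.0001
grip_force: 0.0
```

Request:
play_rows(motion=[[0, 0, -0.03, 0, 0, 0, 0], [0, 0, -0.09, 0, 0, 0, 0], [0, 0, -0.15, 0, 0, 0, 0], [-0.05, -0.02, -0.18, 0, 0, 0, 0], [-0.1, -0.05, -0.18, 0, 0, 0, 0]])

```text
time: 9.78
eef_pos: [0.4566, -0.0678, 0.255]
ee_rot: [0.001, 0.706, 0.708, 0.001]
ft_force: [0.3, -1.0, -0.7]
finger_gap: -0.0003
grip_force: 0.0
```

Request:
play_rows(motion=[[-0.05, -0.03, 0, 0, 0, 0, 0], [-0.1, -0.07, 0, 0, 0, 0, 0], [-0.13, -0.12, 0, 0, 0, 0, 0], [-0.13, -0.12, 0, 0, 0, 0, 0], [-0.13, -0.12, 0, 0, 0, 0, 0]])

```text
time: 10.4
eef_pos: [0.3362, -0.1973, 0.253]
ee_rot: [0.0, 0.707, 0.708, 0.0]
ft_force: [0.3, 0.1, 0.3]
finger_gap: -0.0002
grip_force: 0.0
```

```bash
python3 - <<'E'
from h import *
t=snap('top'); print(state()['eef_pos'])
z=lambda i:cv2.resize(i,(400,400),interpolation=cv2.INTER_CUBIC)
i=t['color'][:,:,::-1]; cv2.imwrite('pics/m6.png',np.hstack([z(i[140:240,320:420]),z(i[210:310,210:310])]))
E
```

```text
[ 0.33648712 -0.19689295  0.2529169 ]
```

View pics/m6.png

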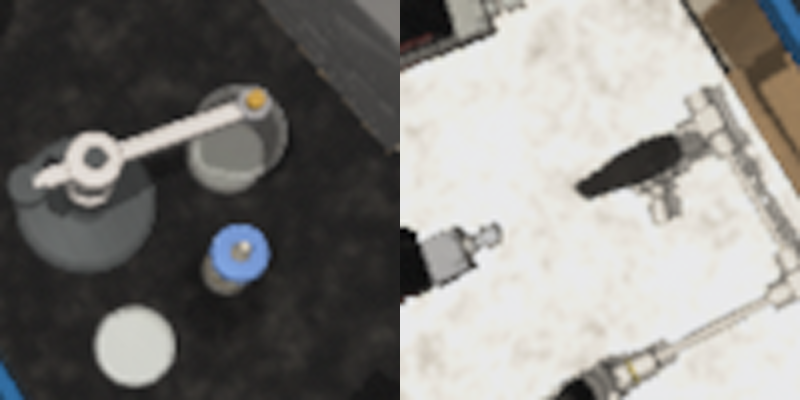

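The nozzle, beaker, vial and dish stand as before. The lever now runs from (683,148) to (580,190), pointing away from the tee at (705,125). I'll measure its angle against the rig's.

```bash
python3 - <<'E'
from h import *
c=dict(np.load('top.npz')); s=snap('side')
im=c['color'].astype(int)
v,u=np.mgrid[235:265,250:288]
K=c['intrinsics']
W=np.array([[onplane(c,uu,vv,.074) for uu in range(250,288)] for vv in range(235,265)])
D=np.array([[world(c,uu,vv) for uu in range(250,288)] for vv in range(235,265)])
m=(im[235:265,250:288].max(-1)<75)&(D[...,2]>.05); q=W[m][:,:2]; print(m.sum())
ct,sz,an=cv2.minAreaRect(q.astype(np.float32)*1000); print(ct,sz,an)
mu=q.mean(0); w,V=np.linalg.eigh(np.cov((q-mu).T)); d=V[:,1]; print('lever',mu.round(4),np.degrees(np.arctan2(d[1],d[0]))%180)
f=lambda x,y:(210+(x-400)/4-.5,210+y/4-.5)
def ang(a,b,h):
    A,B=onplane(c,*f(*a),h),onplane(c,*f(*b),h); e=B-A; print(A.round(4),B.round(4),np.degrees(np.arctan2(e[1],e[0])))
ang((785,290),(665,352),.025); ang((790,275),(725,110),.025); ang((683,148),(578,190),.074)
b=cloud(c); b=np.vstack([b,cloud(s)])
for zlo,zhi in [(.015,.045),(.06,.08)]:
    k=(b[:,2]>zlo)&(b[:,2]<zhi)&(b[:,0]>.36)&(b[:,0]<.56)&(b[:,1]>-.1)&(b[:,1]<.05)
    H,_,_=np.histogram2d(b[k,0],b[k,1],bins=[np.arange(.36,.56,.008),np.arange(-.1,.05,.006)])
    for r in H[::-1]: print(''.join('#' if x else '.' for x in r[::-1]))
    print()
E
```

```text
177
(480.24407958984375, -6.973573684692383) (17.447132110595703, 57.45817184448242) 24.928014755249023
lever [ 0.4819 -0.0092] 113.69481036024791
[ 0.4132 -0.0861  0.025 ] [ 0.3812 -0.0183  0.025 ] 115.23823469440585
[ 0.4213 -0.0891  0.025 ] [ 0.515  -0.0541  0.025 ] 20.496439040158606
[ 0.4908 -0.0349  0.074 ] [0.47   0.0221 0.074 ] 110.0800906935074
.........................
.........................
.........................
...............#.........
.............####........
..............####.......
............######.......
..........#.#######......
..........#########......
..........#####.####.....
........######....##.....
........####.......##....
..........##.......###...
..........###.......###..
.....................##..
......................###
......................###
.....................####
....................#####
.................########
..............######.....
.........#.#######.......
......#########..........
..##########.............
###########..............

.........................
.........................
.........................
.........................
.........................
.........................
.........................
..........####...........
........#######..........
......#########..........
....#########............
....#######..............
.....#...................
.........................
.........................
.........................
.........................
.........................
.........................
.........................
.........................
.........................
.........................
....#....................
...###...................
```

```bash
python3 -c "
from h import *
print(finish_job())"
```

```text
the job is handed in; nothing more can be done
None
```

I pushed the nozzle round to within about 2 mm of the small beaker's middle, then pushed the gas lever open until it met resistance at its stop (about 9.5 N). Measured from above, the lever lies within about 2° of the tube line, the beaker, vial and dish looked undisturbed, and I handed the job in at about 10.5 s with the arm clear.

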